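# Zero the pressure indicator before a calibration run

### The job

Zero the bench pressure indicator for a calibration run: press the raised half of its black rocker so that it flips and switches on, then push the vent valve (the post with the larger mushroom head on the comparator's white board) right in, then press the wide zero key below the display, keep it down for a good two seconds and let go. Work in that order, press none of the four square keys and leave the smaller-headed isolating valve out. Only press with the fingertips: pick nothing up, keep off the dial gauge, and do not shift the indicator or the loose things around it.

Things in the scene. Friction and masses are not known exactly. Their poses are not given: they have to be found in the camera images.
- indicator: Grey bench instrument, loose on 4 rubber feet, 3 kg, 280 x 280 mm. Origin: centre of its underside, on the table; z up, -x to its front edge, +y left seen from the robot. Panel slopes 0.14 rad, rising to +x, 75 to 105 mm high; flat 58 mm ledge behind it, 106 mm high. On the panel: dark display far left, wide zero key below it, four square keys far right, black rocker near right.
- rocker_raised (a point): Where to press: surface of the far half, 13 mm from the pivot. Black V-shaped paddle, 40 mm (along the slope) x 30 mm, two halves of 20 mm. Off: near half parallel to the panel and 6 mm above it, far half up at 0.36 rad, its far edge 13 mm above the panel. On: far half parallel, 6 mm above the panel, this point 5 mm lower. Axes when off: z the panel's normal, x up the slope, y along the pivot.
- rocker (a joint): Rocker angle in rad: 0 = off (far half up), 0.36 = on (far half down). Stiff: about 3 to 6 N on the raised half turns it, and it stays where it is left, so press until it stops.
- vent_top (a point): Centre of the top of the vent valve's steel mushroom head, 40 mm in diameter and 12 mm thick, on a brass post standing on the comparator board; the top is about 140 mm above the table when out. z up. It may stand at either of the two valve places.
- vent_valve (a joint): How far the vent valve head is pushed in (straight down), m: 0 = out, 0.008 = fully in (starts between 0 and 0.0015). It stays where it is pushed; stiff, 5 N friction plus 10 N per m/s.
- isolating_top (a point): Centre of the top of the isolating valve's smaller mushroom head, 24 mm in diameter, otherwise the same post and height, 90 mm from the vent valve. To be left out.
- isolating_valve (a joint): How far the isolating valve head is pushed in, m: 0 = out (as it starts and must stay), 0.008 = in.
- zero_key_top (a point): Centre of the top of the zero key: grey, the only wide key, 46 mm (panel's y) by 18 mm (along the slope), 8 mm proud of the panel, below the display (nearer the robot). z is the panel's normal, x up the slope, y along the panel's width.
- zero_key (a joint): Travel of the zero key into the panel, m: 0 = out, 0.004 = fully down; springs back when let go; starts to give at about 1.2 N, fully down at 4 N.
- key_a (a joint): travel in m of the far left small square function key (18 x 18 mm), 0 = out, 0.004 = fully down, springs back; stays untouched
- key_b (a joint): travel in m of the far right small square function key (18 x 18 mm), 0 = out, 0.004 = fully down, springs back; stays untouched
- key_c (a joint): travel in m of the near left small square function key (18 x 18 mm), 0 = out, 0.004 = fully down, springs back; stays untouched
- key_d (a joint): travel in m of the near right small square function key (18 x 18 mm), 0 = out, 0.004 = fully down, springs back; stays untouched
- comparator: Fixed white board, 240 (x) x 320 mm (y), top 38 mm above the table. Origin: on the table under its centre; z up, +y left seen from the robot. At x = +55 mm a brass screw press, up to 110 mm high; its three-spoke handle beyond the left edge reaches 200 mm high. At x = -45 mm stand three posts: two valves at y = -110 and -20 mm, either way round, the dial gauge at y = +110 mm.
- gauge: The gauge under test, fixed on its post: round steel dial gauge, 108 mm in diameter, 50 mm thick, dial towards the robot, its centre 102 mm above this origin (the foot of its connector, 108 mm above the table), its top 264 mm above the table. Not to be touched.
- adapter: Loose brass adapter, 32 mm across and 36 mm high, standing on the comparator board between valves and gauge. Origin: centre of its underside.
- spanner: Loose open-ended spanner, 150 mm long, lying along the near edge of the comparator board. Origin: its underside, near its middle.
- coupling: Loose knurled steel coupling, 30 mm across and 36 mm high, standing on the indicator's rear ledge. Origin: centre of its underside.
- spare_gauge: Loose digital gauge lying face up on the table, 100 mm in diameter, 40 mm high, with a 50 mm stem. Origin: centre of its underside.
- oil_bottle: Loose white plastic bottle, 60 mm in diameter, 150 mm high. Origin: centre of its underside.
Things that resemble listed ones, but are neither listed nor needed, are in the scene too. Leave any green look-alike of the spare_gauge alone.

How it is judged:
By the outcome, as a careful person would: the job done as asked, in the order asked, and still so for the second after the job is handed in, with the robot touching nothing.
It also fails if it takes over 59 s, if anything falls off the work surface, if the arm or the gripper's body presses on something with over 40 N, if the wrist force passes 120 N, or if a joint passes its speed limit or range.

### The arm

A 7-joint arm with a two-finger parallel gripper is mounted at the origin on the work surface. World frame = base frame: x ahead of the robot, y to its left, z up, the work surface at z = 0. Lengths are in m, angles in rad, forces in N, time in s.
With the tool pointing down it reaches from about 0.35 to 0.9 m from the base axis. Payload 7.2 kg.
Tool frame: the origin (TCP) lies midway between the tips of the shut fingers; the grasp point (between the pads) lies 19 mm behind it; z points along the fingers, y is the line along which they close (so a half turn about z gives the same grasp; the last joint's range is limited). The gripper opens to 85 mm and grips with 20 to 120 N. Pads are 22 mm wide; open, the fingers measure 114 mm over their backs; the gripper's body (76 mm by 85 mm) begins 54 mm behind the grasp point. The pads swing forward as they close: fully open they stand 13 mm farther back than shut.
Start: joints at [1.092, 0.411, -0.013, 1.596, 0.006, 1.134, -0.082], TCP at [0.25, -0.573, 0.231] pointing down, gripper open.
Joint ranges: [-2.95, 2.95], [-0.29, 1.99], [-1.47, 1.44], [0.14, 2.54], [-1.03, 4.17], [0.13, 1.85], [-2.86, 2.86]. Speed limits (rad/s): [2.39, 2.39, 3.01, 3.01, 3.14, 3.14, 3.14].

### API

Orientations are given as a unit quaternion [x, y, z, w].
In Python, from rig import bot, viewer, order gives the robot as it stands.
- The arm moves only by the tool servo_tool, never from a script. Its argument "rows" is a list of rows, each a list of 7 numbers: the shift along the world's x, y, z in cm, then the turn, a rotation vector about the world's x, y, z in rad, then the opening, from -1 (shut) to 1 (fully open). A call has 1 to 20 rows; each row shifts and turns the commanded pose from where the row before left it; what a row does not reach is not made up. A row lasts 1/10 s, in which the tool goes at most 50 mm and 8.59 degrees, less where a joint would pass 70% of its speed; a pose out of reach is approached as far as the arm can. A call is refused whole if a number of a shift passes 5 or a number of a turn 0.15, either way. A call with a gripper value outside its range is refused whole. The fingers move at their own pace and stop on an object; the grip force is fixed at half the most. Time passes only in rows, so rows that do not move let the fingers close. It gives the time, the measured TCP pose, the force, the opening and the grip force at its end, in the units of the state.
- bot.get_state(): the state, without advancing time (a new reading comes with each control period).
- viewer.grab_frame(name): name is "scene" or "top" or "wrist"; returns a dict with "frame" (420x560x3 uint8, blue, green, red), "z_map" (420x560 float32, m along the optical axis (not along the pixel's ray), 0 where there is no reading), "intrinsics" (3x3 intrinsics, pixels), "k1" (the pictures are not rectified: a ray, as slopes to the right and down, at radius r is drawn at 1 + k1 r^2 times it, then the intrinsics apply), "origin" and "orientation" of the camera in the world; the wrist camera has in their place "tool_from_camera" (4x4, takes a point from camera to tool coordinates, whose origin is the TCP and whose axes are the flange's). Camera axes: x right, y up, looking along -z (the intrinsics and any distortion apply to the point x, -y, -z); pixel columns grow to the right and rows downward; lengths in m; the calibration is good to about 2 mm. A picture is of the moment at which its call begins: read the wrist's pose just before it.
- order.finish_job(): hands the job in; it is judged then, once.
The state is a dict: "t": time; "joint_positions": joint angles; "dq": joint speeds; "effort": joint torques, N m; "tool_pos": TCP position; "ee_rot": TCP orientation; "force": force on the tool from outside, world axes, zero at the start; "torque": the same for the moment, N m; "width": finger opening in m; "finger_force": force on a finger pad.
Only numpy, scipy, OpenCV 4.12 (cv2) and the standard library are available. Lean on these libraries where they do the work, as an engineer would, in place of code of your own. Each camera call takes 0.05 s, during which the arm holds its last target. There are 200 camera calls.

## Working session

There is one attempt and no reset: what is moved stays moved. The work goes in short steps, Python scripts to look and compute and a tool call to move; the robot and the scene stay as the last step left them, time stands still between calls to the robot, and variables do not carry over. Pictures are saved under pics/ and viewed, at most 10 in all, crops included, and the job is handed in when it is done.

Besides the shell and the picture viewer there is one more tool, called after ">>>" by a JSON object that holds its "fn" and its "kwargs", one argument or row to a line. servo_tool: Moves the arm, as the interface text tells. Its arguments: {"type":"object","properties":{"rows":{"type":"array","items":{"type":"array","items":{"type":"number"}}}},"required":["rows"]}

```bash
mkdir -p pics
cat > h.py <<'E'
import numpy as np, cv2, pickle
from scipy.spatial.transform import Rotation as R
def grab(name,bot,viewer):
    s=bot.get_state(); f=viewer.grab_frame(name); f=dict(f)
    if name=="wrist":
        T=np.eye(4);T[:3,:3]=R.from_quat(s["ee_rot"]).as_matrix();T[:3,3]=s["tool_pos"]
        T=T@np.array(f["tool_from_camera"]); f["M"]=T[:3,:3];f["o"]=T[:3,3]
    else:
        q=np.array(f["orientation"],float); f["M"]=R.from_quat(q).as_matrix() if q.size==4 else q; f["o"]=np.array(f["origin"])
    return f
def ray(f,u,v):
    K=np.array(f["intrinsics"]);k=float(f["k1"])
    p=np.array([(u-K[0,2])/K[0,0],(v-K[1,2])/K[1,1]]); a=p.copy()
    for _ in range(20): a=p/(1+k*(a@a))
    return a
def pt(f,u,v,z=None):   # z: world plane height; None -> depth
    a=ray(f,u,v); d=np.array([a[0],-a[1],-1.])
    w=f["M"]@d
    if z is None:
        D=f["z_map"][int(round(v))-1:int(round(v))+2,int(round(u))-1:int(round(u))+2]; t=np.median(D[D>0]) if (D>0).any() else np.nan
    else: t=(z-f["o"][2])/w[2]
    return f["o"]+t*w
def cloud(f):
    K=np.array(f["intrinsics"]);h,w=f["z_map"].shape
    uu,vv=np.meshgrid(np.arange(w),np.arange(h)); p=np.stack([(uu-K[0,2])/K[0,0],(vv-K[1,2])/K[1,1]],-1);a=p.copy()
    for _ in range(20): a=p/(1+float(f["k1"])*(a**2).sum(-1,keepdims=True))
    d=np.stack([a[...,0],-a[...,1],-np.ones((h,w))],-1)*f["z_map"][...,None]
    return d@f["M"].T+f["o"]
E
python3 - <<'E'
from h import *
from rig import bot,viewer,order
for n in("top","scene"):
    f=grab(n,bot,viewer); pickle.dump(f,open(n+".pkl","wb")); cv2.imwrite(f"pics/{n}.png",f["frame"]); print(n,f["o"],f["intrinsics"],f["k1"],f["M"].round(2).tolist())
s=bot.get_state();print(s)
E
```

```text
top [0.52083184 0.03770543 1.06553164] [[422.94186027   0.         284.32040304]
 [  0.         422.94186027 202.71783275]
 [  0.           0.           1.        ]] -0.11423545305157545 [[0.02, 0.99, -0.1], [-1.0, 0.03, 0.01], [0.02, 0.1, 0.99]]
scene [ 1.1238112  -0.48413357  0.83164102] [[397.82587981   0.         279.25870439]
 [  0.         397.82587981 210.81631259]
 [  0.           0.           1.        ]] 0.031861808683980745 [[0.69, -0.5, 0.52], [0.72, 0.47, -0.51], [0.01, 0.73, 0.68]]
{'t': 0.1, 'joint_positions': array([ 1.09180842,  0.41182226, -0.01275187,  1.59697782,  0.00557278,
        1.13425937, -0.08222032]), 'dq': array([ 0.00133749, -0.00125475, -0.00067165, -0.00230465, -0.0006882 ,
        0.0004038 , -0.00139946]), 'effort': array([ 3.48376518e-03, -6.01826692e+01,  6.84756842e-01, -3.00088370e+01,
        1.40821474e-02,  6.42081592e-03, -8.07506126e-06]), 'tool_pos': array([ 0.2494003 , -0.57259938,  0.23052831]), 'ee_rot': array([ 9.78977506e-01,  2.03966983e-01, -1.75426419e-04, -6.94188516e-04]), 'force': array([0.36354542, 0.26335757, 0.02868347]), 'torque': array([-0.00454267,  0.01784365,  0.07739368]), 'finger_force': 0.0, 'width': 0.08544681368090222}
```

View pics/top.png

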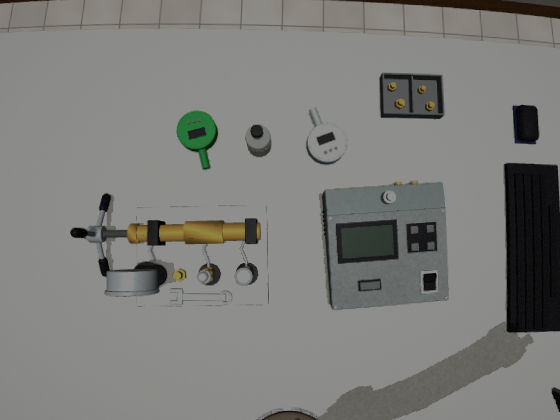

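View pics/scene.png

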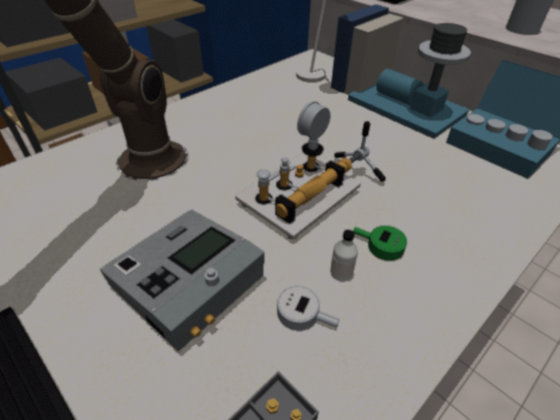

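The top view shows the rocker (white bezel) at (430,282), the zero key at (370,285), the four square keys around (422,237) and the valve heads at (244,275) and (207,275). The gauge is at (132,280). Possible confusions: the heads at (244,275) and (207,275), where the larger is the vent and looks like the right one. Also the zero key at (370,285) against the square keys near (422,237), and the rocker at (430,282) against those same keys. I'll check with a close crop.

Run:
```python
from h import *
f=pickle.load(open("top.pkl","rb")); im=f["frame"]
a=cv2.resize(im[250:310,165:285],None,fx=6,fy=6,interpolation=cv2.INTER_CUBIC)[:, :780]
b=cv2.resize(im[215:310,320:455],None,fx=5,fy=5,interpolation=cv2.INTER_CUBIC)
c=np.zeros((600,800,3),np.uint8)
a=cv2.resize(a,(500,250)); b=cv2.resize(b,(480,338)); c[:250,:500]=a; c[255:593,:480]=b
cv2.imwrite("pics/crop.png",c)
P=cloud(f)
for n,(u,v) in dict(rk=(430,282),zk=(370,285),h1=(244,275),h2=(207,275),disp=(367,241),led=(340,200),coup=(389,197)).items(): print(n,pt(f,u,v).round(4))
z=P[...,2]
# valve heads: points between .125 and .15
m=((z>.128)&(z<.15)&(P[...,0]<.5)&(P[...,1]>.05)).astype(np.uint8)
n,l,st,ce=cv2.connectedComponentsWithStats(m)
for i in range(1,n):
    if st[i,4]>15: q=P[l==i]; print("head",st[i],ce[i].round(1),q.mean(0).round(4),np.ptp(q,0).round(4), np.median(q[:,2]).round(4))
# indicator body
m=((z>.06)&(z<.125)&(P[...,1]<-.05)&(P[...,1]>-.45)&(P[...,0]>.2)&(P[...,0]<.65)).astype(np.uint8)
n,l,st,ce=cv2.connectedComponentsWithStats(m); i=1+np.argmax(st[1:,4]); q=P[l==i]
r=cv2.minAreaRect(q[:,:2].astype(np.float32)); print("ind",st[i],r)
A=np.c_[q[:,:2],np.ones(len(q))]; 
print("depth noise", np.unique(z[235:240,350:360]).round(4)[:10])
```

```text
rk [ 0.4431 -0.3194  0.088 ]
zk [ 0.435  -0.1763  0.0917]
h1 [0.4552 0.1093 0.1401]
h2 [0.4511 0.1937 0.1162]
disp [ 0.5357 -0.1663  0.101 ]
led [ 0.6278 -0.1019  0.1075]
coup [ 0.6334 -0.2061  0.1434]
head [235 267  18  19 262] [243.3 276.1] [0.4526 0.1109 0.1385] [0.0392 0.0372 0.0113] 0.1387
head [198 272  10  11  85] [202.1 277.1] [0.4478 0.2004 0.1392] [0.022  0.0192 0.011 ] 0.1395
ind [  323   190   126   120 13327] ((0.5243551731109619, -0.2181297391653061), (0.27561095356941223, 0.28190135955810547), 4.836501121520996)
depth noise [0.0959 0.0984 0.0987 0.0988 0.0997 0.0998 0.1001 0.1002 0.1004 0.1008]
```

View pics/crop.png

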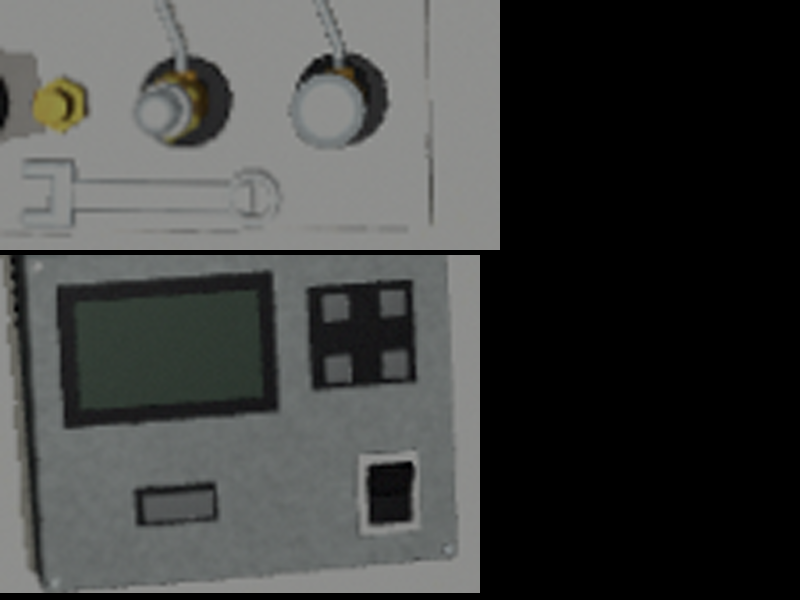

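The crop confirms it: the large head (right, px 243,276) is the vent and the small one (202,277) is the isolating valve. The rocker is the black paddle in the white bezel, and the zero key is the single wide grey key. Next I'll measure positions on the panel.

```bash
cat > meas.py <<'E'
from h import *
def panel(f):
    P=cloud(f); c=[pt(f,u,v) for u,v in []]
def frame_from(f):
    P=cloud(f)
    return P
E
rm meas.py
python3 - <<'E'
from h import *
f=pickle.load(open("top.pkl","rb")); im=f["frame"].astype(int); P=cloud(f); g=im.max(-1)
# panel plane fit
reg=np.zeros(g.shape,bool); reg[262:272,340:440]=1; reg[292:298,340:410]=1; reg[222:300,402:405]=1
q=P[reg]; q=q[(q[:,2]>.06)&(q[:,2]<.12)]
A=np.c_[q[:,:2],np.ones(len(q))]; c,*_=np.linalg.lstsq(A,q[:,2],rcond=None)
print("plane",c,"slope",np.hypot(*c[:2]),"yaw",np.arctan2(c[1],c[0]),"res",np.std(A@c-q[:,2]))
def comp(box,lo,hi,name,off):
    u0,v0,u1,v1=box; s=g[v0:v1,u0:u1]; m=((s>=lo)&(s<=hi)).astype(np.uint8)
    n,l,st,ce=cv2.connectedComponentsWithStats(m); i=1+np.argmax(st[1:,4])
    r=cv2.minAreaRect(np.argwhere(l==i)[:,::-1].astype(np.float32)); u,v=r[0][0]+u0,r[0][1]+v0
    # intersect ray with plane raised by off
    a=ray(f,u,v); w=f["M"]@np.array([a[0],-a[1],-1]); nn=np.array([-c[0],-c[1],1]); t=(c[2]+off-nn@f["o"])/(nn@w)
    print(name,st[i],(round(u,1),round(v,1)),r[1:],(f["o"]+t*w).round(4))
print(g[270:296,430]); print(g[285,355:386])
comp((415,265,445,300),0,35,"rocker",.007)
comp((415,265,445,300),120,255,"bezel",.002)
comp((355,275,385,295),0,50,"zkdark",0)
m=(g<50)
print(f["frame"][200,350],f["frame"][265,380])
E
```

```text
plane [0.13895794 0.01125596 0.02474454] slope 0.1394130792043608 yaw 0.0808261415483504 res 0.0017190158753094646
[103 141 143  79  12  18  15  15  16  19  13  14  17  22  19  22  21  21
  18  22  83 128 133 117 108 109]
[107 109  90  50  23  65  86  88  88  88  87  87  88  88  87  88  88  87
  86  87  85  87  86  86  77  42  89 109 108 108 107]
rocker [  9   8  12  17 184] (429.5, 281.0) ((16.0, 11.0), 90.0) [ 0.4456 -0.3174  0.0901]
bezel [  5   5  19  24 136] (428.7, 281.6) ((22.783708572387695, 17.646671295166016), 87.27368927001953) [ 0.4439 -0.3175  0.0848]
zkdark [ 3  4 23 12 64] (369.1, 284.4) ((9.974587440490723, 22.229080200195312), 85.91438293457031) [ 0.4356 -0.1761  0.0833]
[108 110 101] [109 109 106]
```

>>> {"fn": "servo_tool", "kwargs": {
  "rows": [
    [3, 5, 0, 0, 0, -0.15, -1],
    [3, 5, 0, 0, 0, -0.15, -1],
    [3, 5, 0, 0, 0, -0.027, -1],
    [3, 4, 0, 0, -0.14, 0, -1],
    [3, 3, 0, 0, 0, 0, -1],
    [0, 0, 0, 0, 0, 0, -1],
    [0, 0, 0, 0, 0, 0, -1],
    [0, 0, 0, 0, 0, 0, -1],
    [0, 0, 0, 0, 0, 0, -1],
    [0, 0, 0, 0, 0, 0, -1],
    [0, 0, 0, 0, 0, 0, -1]
  ]
}}

```text
t: 1.2
tool_pos: [0.3858, -0.3759, 0.2311]
ee_rot: [0.997, 0.043, 0.07, 0.003]
force: [-0.0, 0.4, -0.4]
width: 0.0005
finger_force: 0.0
```

Run:
```python
from h import *
from rig import bot,viewer,order
f=grab("wrist",bot,viewer); pickle.dump(f,open("w1.pkl","wb")); cv2.imwrite("pics/w1.png",f["frame"]); print(f["o"],f["M"].round(2).tolist(),np.array(f["tool_from_camera"]).round(3).tolist(),f["k1"])
```

```text
[ 0.44015623 -0.36876971  0.38239494] [[0.08, 0.98, 0.16], [-1.0, 0.08, 0.03], [0.01, -0.16, 0.99]] [[-0.002, 0.955, 0.298, 0.075], [1.0, 0.002, 0.0, -0.001], [-0.0, 0.298, -0.955, -0.142], [0.0, 0.0, 0.0, 1.0]] -0.04872455944139446
```

View pics/w1.png

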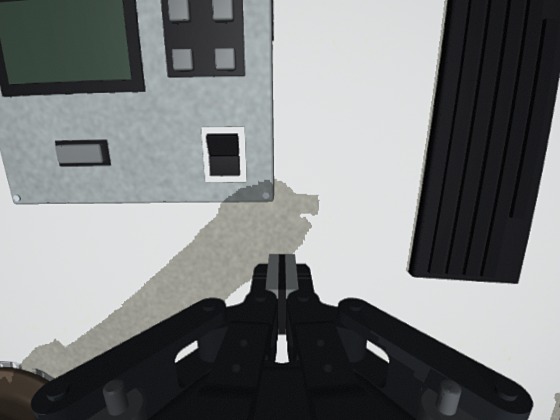

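Wrist view: pivot line at (224,155), far rocker half at rows 133–155, zero key around (82,152), fingertips at (282,256).

Run:
```python
from h import *
f=pickle.load(open("w1.pkl","rb")); g=f["frame"].max(-1)
c=np.array([0.13896,0.011256,0.024745]); n=np.array([-c[0],-c[1],1]);
def on(u,v,off):
    a=ray(f,u,v); w=f["M"]@np.array([a[0],-a[1],-1]); t=(c[2]+off*1.0097-n@f["o"])/(n@w); return (f["o"]+t*w).round(4)
m=(g[120:190,195:252]<60).astype(np.uint8); _,l,st,_=cv2.connectedComponentsWithStats(m); i=1+np.argmax(st[1:,4]); r=cv2.minAreaRect(np.argwhere(l==i)[:,::-1].astype(np.float32)); print("rocker",st[i],r)
m=(g[120:190,195:252]>225).astype(np.uint8);k=np.argwhere(m)[:,::-1]+[195,120]; rb=cv2.minAreaRect(k.astype(np.float32)); print("bezel",rb,on(*rb[0],.002))
print("column",list(zip(range(128,182),g[128:182,224])))
m=(g[135:170,45:120]<70).astype(np.uint8);k=np.argwhere(m)[:,::-1]+[45,135];rz=cv2.minAreaRect(k.astype(np.float32));print("zk well",rz,on(*rz[0],0))
print("row",g[153,50:115],"col",g[135:172,80])
print("pivot",on(224,155.5,.006),"near edge",on(224,176.5,.006),"far edge",on(224,133,.013))
P=cloud(f); print("depth near half",P[166,224],"far",P[143,224],"key top",P[152,78],"panel",P[150,150],c[:2]@P[150,150,:2]+c[2])
```

```text
rocker [  11   14   34   41 1220] ((27.524742126464844, 34.04433059692383), (41.36637878417969, 31.46750831604004), 87.39744567871094)
bezel ((223.64048767089844, 153.99560546875), (53.31772232055664, 42.073211669921875), 88.21009063720703) [ 0.4443 -0.3154  0.085 ]
column [(128, np.uint8(229)), (129, np.uint8(226)), (130, np.uint8(227)), (131, np.uint8(231)), (132, np.uint8(238)), (133, np.uint8(132)), (134, np.uint8(37)), (135, np.uint8(14)), (136, np.uint8(35)), (137, np.uint8(31)), (138, np.uint8(27)), (139, np.uint8(27)), (140, np.uint8(26)), (141, np.uint8(27)), (142, np.uint8(29)), (143, np.uint8(27)), (144, np.uint8(26)), (145, np.uint8(28)), (146, np.uint8(29)), (147, np.uint8(28)), (148, np.uint8(30)), (149, np.uint8(26)), (150, np.uint8(26)), (151, np.uint8(28)), (152, np.uint8(29)), (153, np.uint8(30)), (154, np.uint8(26)), (155, np.uint8(14)), (156, np.uint8(39)), (157, np.uint8(51)), (158, np.uint8(51)), (159, np.uint8(49)), (160, np.uint8(49)), (161, np.uint8(50)), (162, np.uint8(49)), (163, np.uint8(49)), (164, np.uint8(47)), (165, np.uint8(47)), (166, np.uint8(46)), 
[... 424 characters left out ...]
126 126 126 127 126 127 127 127 126 126 127
 126 127 126 126 127 127 127 127 126 127 128 127 127 127 127 127 127 127
 128 128 128 128 127 128 129 128 128 128 129 129 130 123 107  77  42  39
  37  34  35  27  41 138 172 172 171 170 171] col [172 170 170 172 153  56  27  29  35  74 113 127 129 128 128 128 129 127
 127 127 127 127 128 128 127 128 127 101  35  25  42 112 178 175 170 171
 170]
pivot [ 0.4429 -0.3166  0.0888] near edge [ 0.4226 -0.3172  0.086 ] far edge [ 0.4632 -0.3171  0.0987]
depth near half [ 0.4327567  -0.31634571  0.08443093] far [ 0.45445619 -0.31652623  0.09233257] key top [ 0.43542407 -0.17468288  0.09046683] panel [ 0.44254127 -0.24250788  0.08306214] 0.08351086598460142
```

>>> {"fn": "servo_tool", "kwargs": {
  "rows": [
    [3.5, 3, 0, 0, 0, 0, -1],
    [3.5, 3, 0, 0, 0, 0, -1],
    [0, 0, -4, 0, 0, 0, -1],
    [0, 0, -4, 0, 0, 0, -1],
    [0, 0, -2.5, 0, 0, 0, -1],
    [0, 0, 0, 0, 0, 0, -1],
    [0, 0, 0, 0, 0, 0, -1],
    [0, 0, 0, 0, 0, 0, -1]
  ]
}}

```text
t: 2.05
tool_pos: [0.4572, -0.3162, 0.1281]
ee_rot: [0.997, 0.043, 0.071, 0.004]
force: [-0.7, -0.7, -0.5]
width: 0.0001
finger_force: 0.0
```

Run:
```python
from h import *
from rig import bot,viewer,order
f=grab("wrist",bot,viewer); pickle.dump(f,open("w2.pkl","wb")); cv2.imwrite("pics/w2.png",cv2.resize(f["frame"][150:350,160:400],None,fx=2.5,fy=2.5)); print(bot.get_state()["tool_pos"])
```

```text
[ 0.45720089 -0.31620626  0.1281903 ]
```

View pics/w2.png

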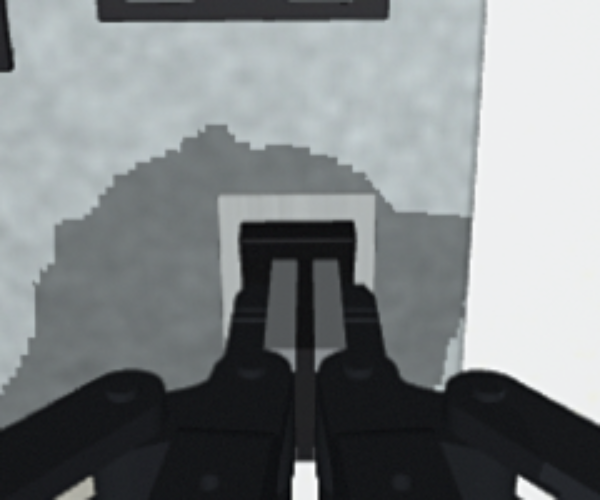

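The tip sits laterally centred over the rocker (crop x≈305 against 298). I'll press down now.

>>> {"fn": "servo_tool", "kwargs": {
  "rows": [
    [0, 0.1, -1.2, 0, 0, 0, -1],
    [0, 0, -1.2, 0, 0, 0, -1],
    [0, 0, 0, 0, 0, 0, -1],
    [0, 0, -0.2, 0, 0, 0, -1],
    [0, 0, -0.2, 0, 0, 0, -1],
    [0, 0, -0.2, 0, 0, 0, -1],
    [0, 0, 0, 0, 0, 0, -1],
    [0, 0, 0, 0, 0, 0, -1]
  ]
}}

```text
t: 2.9
tool_pos: [0.4563, -0.3144, 0.0964]
ee_rot: [0.997, 0.043, 0.07, 0.003]
force: [-0.4, -0.2, 0.9]
width: 0.0003
finger_force: 0.0
```

>>> {"fn": "servo_tool", "kwargs": {
  "rows": [
    [0, 0, -0.2, 0, 0, 0, -1],
    [0, 0, -0.2, 0, 0, 0, -1],
    [0, 0, 0, 0, 0, 0, -1],
    [0, 0, 0, 0, 0, 0, -1]
  ]
}}

```text
t: 3.3
tool_pos: [0.4568, -0.3145, 0.0927]
ee_rot: [0.997, 0.044, 0.07, 0.003]
force: [1.8, -0.2, 3.3]
width: 0.0001
finger_force: 1.7
```

>>> {"fn": "servo_tool", "kwargs": {
  "rows": [
    [0, 0, -0.1, 0, 0, 0, -1],
    [0, 0, -0.1, 0, 0, 0, -1],
    [0, 0, 0, 0, 0, 0, -1],
    [0, 0, 0, 0, 0, 0, -1]
  ]
}}

```text
t: 3.7
tool_pos: [0.4561, -0.3145, 0.0902]
ee_rot: [0.997, 0.043, 0.07, 0.003]
force: [2.2, -0.4, 3.6]
width: 0.0001
finger_force: 1.6
```

>>> {"fn": "servo_tool", "kwargs": {
  "rows": [
    [0, 0, -0.1, 0, 0, 0, -1],
    [0, 0, -0.1, 0, 0, 0, -1],
    [0, 0, 0, 0, 0, 0, -1],
    [0, 0, 0, 0, 0, 0, -1]
  ]
}}

```text
t: 4.1
tool_pos: [0.4564, -0.3145, 0.089]
ee_rot: [0.997, 0.043, 0.07, 0.003]
force: [-0.7, 1.0, 12.4]
width: 0.0
finger_force: 5.9
```

>>> {"fn": "servo_tool", "kwargs": {
  "rows": [
    [0, 0, -0.1, 0, 0, 0, -1],
    [0, 0, 0, 0, 0, 0, -1],
    [0, 0, 0, 0, 0, 0, -1]
  ]
}}

```text
t: 4.4
tool_pos: [0.4564, -0.3145, 0.0889]
ee_rot: [0.997, 0.043, 0.07, 0.003]
force: [-3.8, 3.5, 21.1]
width: -0.0001
finger_force: 10.8
```

It has bottomed out at 21 N. I'll lift and check.

>>> {"fn": "servo_tool", "kwargs": {
  "rows": [
    [0, 0, 0.5, 0, 0, 0, -1],
    [0, 0, 2, 0, 0, 0, -1],
    [0, 0, 4, 0, 0, 0, -1],
    [-3, 0, 5, 0, 0, 0, -1],
    [-4, 0, 1, 0, 0, 0, -1],
    [0, 0, 0, 0, 0, 0, -1],
    [0, 0, 0, 0, 0, 0, -1],
    [0, 0, 0, 0, 0, 0, -1]
  ]
}}

```text
t: 5.2
tool_pos: [0.3904, -0.3139, 0.2043]
ee_rot: [0.997, 0.044, 0.069, 0.002]
force: [0.3, 0.2, -0.4]
width: 0.0
finger_force: 0.0
```

Run:
```python
from h import *
from rig import bot,viewer,order
f=grab("wrist",bot,viewer); pickle.dump(f,open("w3.pkl","wb")); cv2.imwrite("pics/w3.png",f["frame"]); print(bot.get_state()["tool_pos"])
```

```text
[ 0.39071017 -0.31378276  0.20419691]
```

View pics/w3.png

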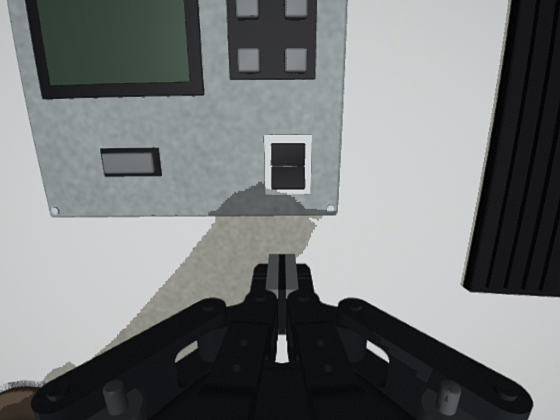

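The rocker now sits at (288,165), with a highlight on the pivot and its two halves differently shaded from before. I'll confirm with depth.

Run:
```python
from h import *
c=np.array([0.13896,0.011256,0.024745])
for n in("w1","w3"):
    f=pickle.load(open(n+".pkl","rb")); P=cloud(f); h=P[...,2]-P[...,:2]@c[:2]-c[2]; g=f["frame"].max(-1)
    u,(a,b)=(224,(132,178)) if n=="w1" else (288,(140,192))
    print(n,[(v,round(float(np.median(h[v,u-8:u+8]))*1000,1),int(g[v,u])) for v in range(a,b,3)])
f=pickle.load(open("w3.pkl","rb")); g=f["frame"].max(-1)
m=(g[130:200,260:316]>205).astype(np.uint8);k=np.argwhere(m)[:,::-1]+[260,130]; rb=cv2.minAreaRect(k.astype(np.float32))
def on(u,v,off):
    n=np.array([-c[0],-c[1],1]);a=ray(f,u,v); w=f["M"]@np.array([a[0],-a[1],-1]); t=(c[2]+off-n@f["o"])/(n@w); return (f["o"]+t*w).round(4)
print("bezel",rb,on(*rb[0],.002))
m=(g[140:182,92:170]<70).astype(np.uint8);k=np.argwhere(m)[:,::-1]+[92,140];rz=cv2.minAreaRect(k.astype(np.float32));print("zk well",rz,on(*rz[0],0))
```

```text
w1 [(132, 0.4, 238), (135, 9.3, 14), (138, 10.4, 27), (141, 9.6, 27), (144, 8.5, 26), (147, 7.5, 28), (150, 5.9, 26), (153, 4.8, 30), (156, 3.9, 39), (159, 3.9, 49), (162, 3.6, 49), (165, 4.2, 47), (168, 3.9, 45), (171, 4.0, 44), (174, 4.1, 40), (177, 0.3, 234)]
w3 [(140, 0.6, 212), (143, 3.6, 61), (146, 4.0, 51), (149, 4.4, 50), (152, 4.1, 47), (155, 4.2, 46), (158, 4.2, 45), (161, 4.2, 45), (164, 4.2, 38), (167, 4.3, 47), (170, 5.6, 44), (173, 6.3, 45), (176, 7.4, 47), (179, 8.4, 48), (182, 9.3, 50), (185, 10.4, 52), (188, 11.0, 31), (191, 0.3, 217)]
bezel ((288.0, 164.0), (58.0, 46.0), 90.0) [ 0.4444 -0.3156  0.0849]
zk well ((130.51113891601562, 161.5684051513672), (28.053434371948242, 60.55698776245117), 88.87670135498047) [ 0.435  -0.1741  0.0832]
```

The rocker is fully on (far half flat, near half up) and the indicator has not moved. Next, the vent.

>>> {"fn": "servo_tool", "kwargs": {
  "rows": [
    [1, 4, 0, 0, 0.14, 0, -1],
    [1, 4.5, 0, 0, 0, 0, -1],
    [1, 4.5, 0, 0, 0, 0, -1],
    [1, 4.5, 0, 0, 0, 0, -1],
    [1, 4.5, 0, 0, 0, 0, -1],
    [1.2, 4.5, 0, 0, 0, 0, -1],
    [0, 4.5, 0, 0, 0, 0, -1],
    [0, 4.5, 0, 0, 0, 0, -1],
    [0, 4, 0, 0, 0, 0, -1],
    [0, 3, 0, 0, 0, 0, -1],
    [0, 0, 0, 0, 0, 0, -1],
    [0, 0, 0, 0, 0, 0, -1],
    [0, 0, 0, 0, 0, 0, -1],
    [0, 0, 0, 0, 0, 0, -1]
  ]
}}

```text
t: 6.65
tool_pos: [0.4526, 0.1095, 0.2048]
ee_rot: [0.999, 0.043, -0.0, 0.0]
force: [-0.5, -0.8, -1.1]
width: 0.0002
finger_force: 0.0
```

Run:
```python
from h import *
from rig import bot,viewer,order
f=grab("wrist",bot,viewer); pickle.dump(f,open("w4.pkl","wb")); cv2.imwrite("pics/w4.png",f["frame"]); s=bot.get_state();print(s["tool_pos"],s["ee_rot"])
P=cloud(f); z=P[...,2]; m=((z>.128)&(z<.15)).astype(np.uint8); n,l,st,ce=cv2.connectedComponentsWithStats(m)
for i in range(1,n):
    if st[i,4]>200: q=P[l==i]; print(st[i],q.mean(0).round(4),np.ptp(q,0).round(4),np.median(q[:,2]))
```

```text
[0.4525869  0.10959912 0.20496502] [ 9.99087801e-01  4.27021957e-02 -2.38128760e-04  1.76964734e-04]
[  0 192  23  42 646] [0.4441 0.32   0.1364] [0.0297 0.0154 0.0186] 0.1361051353138467
[ 251  198   53   50 2041] [0.454  0.1139 0.1373] [0.0393 0.0394 0.0093] 0.13780041258792558
[142 204  33  31 759] [0.4497 0.2018 0.1382] [0.0232 0.0232 0.0101] 0.13877093285239475
```

View pics/w4.png

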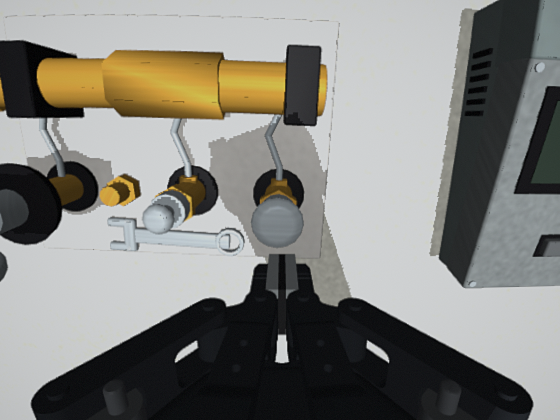

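The vent head is at (277,223) and the smaller isolating head at (160,219). I'll descend on the vent.

>>> {"fn": "servo_tool", "kwargs": {
  "rows": [
    [0.1, 0.3, -2, 0, 0, 0, -1],
    [0, 0, -2.5, 0, 0, 0, -1],
    [0, 0, -1.3, 0, 0, 0, -1],
    [0, 0, 0, 0, 0, 0, -1],
    [0, 0, -0.2, 0, 0, 0, -1],
    [0, 0, -0.2, 0, 0, 0, -1],
    [0, 0, -0.2, 0, 0, 0, -1],
    [0, 0, -0.2, 0, 0, 0, -1],
    [0, 0, -0.2, 0, 0, 0, -1],
    [0, 0, 0, 0, 0, 0, -1],
    [0, 0, 0, 0, 0, 0, -1]
  ]
}}

```text
t: 7.8
tool_pos: [0.4538, 0.1137, 0.1373]
ee_rot: [0.999, 0.044, 0.0, -0.0]
force: [0.3, 0.1, 1.3]
width: 0.0
finger_force: 0.8
```

>>> {"fn": "servo_tool", "kwargs": {
  "rows": [
    [0, 0, -0.1, 0, 0, 0, -1],
    [0, 0, -0.1, 0, 0, 0, -1],
    [0, 0, 0, 0, 0, 0, -1],
    [0, 0, 0, 0, 0, 0, -1]
  ]
}}

```text
t: 8.2
tool_pos: [0.4538, 0.1137, 0.1353]
ee_rot: [0.999, 0.044, 0.0, -0.0]
force: [0.6, -0.4, 3.7]
width: 0.0001
finger_force: 1.7
```

>>> {"fn": "servo_tool", "kwargs": {
  "rows": [
    [0, 0, -0.1, 0, 0, 0, -1],
    [0, 0, -0.1, 0, 0, 0, -1],
    [0, 0, 0, 0, 0, 0, -1],
    [0, 0, 0, 0, 0, 0, -1]
  ]
}}

```text
t: 8.6
tool_pos: [0.4537, 0.1137, 0.1331]
ee_rot: [0.999, 0.044, 0.0, -0.0]
force: [2.2, 0.5, 2.4]
width: -0.0003
finger_force: 1.3
```

>>> {"fn": "servo_tool", "kwargs": {
  "rows": [
    [0, 0, -0.1, 0, 0, 0, -1],
    [0, 0, -0.1, 0, 0, 0, -1],
    [0, 0, 0, 0, 0, 0, -1],
    [0, 0, 0, 0, 0, 0, -1]
  ]
}}

```text
t: 9.0
tool_pos: [0.4538, 0.1137, 0.1319]
ee_rot: [0.999, 0.044, 0.0, 0.0]
force: [-0.7, -0.2, 12.7]
width: -0.0001
finger_force: 6.4
```

>>> {"fn": "servo_tool", "kwargs": {
  "rows": [
    [0, 0, -0.1, 0, 0, 0, -1],
    [0, 0, -0.1, 0, 0, 0, -1],
    [0, 0, 0, 0, 0, 0, -1],
    [0, 0, 0, 0, 0, 0, -1]
  ]
}}

```text
t: 9.4
tool_pos: [0.4539, 0.1137, 0.1316]
ee_rot: [0.999, 0.044, 0.001, 0.0]
force: [-7.2, -3.2, 34.2]
width: 0.0002
finger_force: 16.7
```

Firm stop at 34 N, so the vent is fully in. I'll lift and go to the zero key.

>>> {"fn": "servo_tool", "kwargs": {
  "rows": [
    [0, 0, 0.5, 0, 0, 0, -1],
    [0, 0, 2, 0, 0, 0, -1],
    [0, 0, 5, 0, 0, 0, -1],
    [0, -4, 0, 0, -0.14, 0, -1],
    [-0.4, -4.5, 0, 0, 0, 0, -1],
    [-0.5, -4.5, 0, 0, 0, 0, -1],
    [-0.5, -4.5, 0, 0, 0, 0, -1],
    [-0.5, -4.5, 0, 0, 0, 0, -1],
    [0, -4, 0, 0, 0, 0, -1],
    [0, -2.8, 0, 0, 0, 0, -1],
    [0, 0, -4, 0, 0, 0, -1],
    [0, 0, -4, 0, 0, 0, -1],
    [0, 0, 0, 0, 0, 0, -1],
    [0, 0, 0, 0, 0, 0, -1],
    [0, 0, 0, 0, 0, 0, -1],
    [0, 0, 0, 0, 0, 0, -1]
  ]
}}

```text
t: 11.0
tool_pos: [0.4357, -0.1745, 0.126]
ee_rot: [0.996, 0.044, 0.071, 0.004]
force: [-0.5, -0.2, -0.5]
width: -0.0005
finger_force: 0.0
```

Run:
```python
from h import *
from rig import bot,viewer,order
f=grab("wrist",bot,viewer); cv2.imwrite("pics/w5.png",cv2.resize(f["frame"][150:350,160:400],None,fx=2.5,fy=2.5)); print(bot.get_state()["tool_pos"])
f=grab("top",bot,viewer);pickle.dump(f,open("top2.pkl","wb"));P=cloud(f);z=P[...,2]
m=((z>.12)&(z<.15)&(P[...,0]<.5)&(P[...,1]>.05)).astype(np.uint8)
n,l,st,ce=cv2.connectedComponentsWithStats(m)
for i in range(1,n):
    if st[i,4]>15: q=P[l==i]; print("head",st[i],q.mean(0).round(4),np.median(q[:,2]).round(4))
```

```text
[ 0.43551848 -0.17453646  0.12581353]
head [235 267  18  19 259] [0.4528 0.111  0.1316] 0.1318
head [198 272  10  11  85] [0.4478 0.2004 0.1391] 0.1392
```

View pics/w5.png

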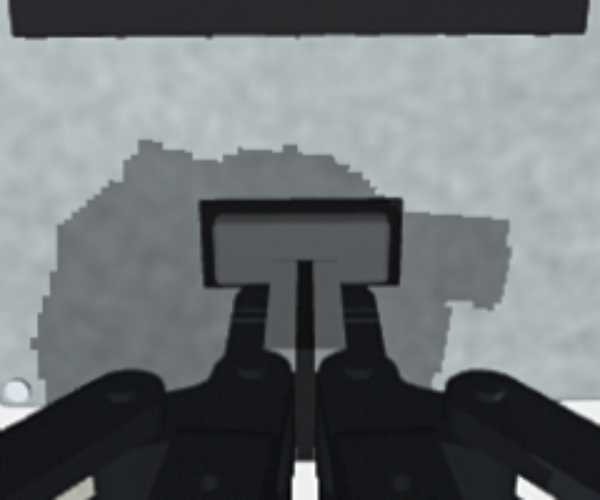

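The vent is down about 7 mm to its stop, and the isolating valve has not moved. The tip is centred over the zero key (crop x≈305 against 302), so I'll press.

>>> {"fn": "servo_tool", "kwargs": {
  "rows": [
    [0, 0, -1.5, 0, 0, 0, -1],
    [0, 0, -1.4, 0, 0, 0, -1],
    [0, 0, 0, 0, 0, 0, -1],
    [0, 0, -0.2, 0, 0, 0, -1],
    [0, 0, -0.2, 0, 0, 0, -1],
    [0, 0, -0.2, 0, 0, 0, -1],
    [0, 0, -0.1, 0, 0, 0, -1],
    [0, 0, 0, 0, 0, 0, -1],
    [0, 0, 0, 0, 0, 0, -1]
  ]
}}

```text
t: 12.0
tool_pos: [0.4351, -0.1745, 0.0886]
ee_rot: [0.997, 0.043, 0.07, 0.003]
force: [1.6, -0.1, 2.7]
width: -0.0
finger_force: 1.0
```

>>> {"fn": "servo_tool", "kwargs": {
  "rows": [
    [0, 0, -0.1, 0, 0, 0, -1],
    [0, 0, -0.1, 0, 0, 0, -1],
    [0, 0, 0, 0, 0, 0, -1]
  ]
}}

```text
t: 12.3
tool_pos: [0.4351, -0.1745, 0.0864]
ee_rot: [0.997, 0.043, 0.07, 0.003]
force: [2.6, 0.7, 3.5]
width: -0.0001
finger_force: 1.8
```

>>> {"fn": "servo_tool", "kwargs": {
  "rows": [
    [0, 0, -0.1, 0, 0, 0, -1],
    [0, 0, 0, 0, 0, 0, -1],
    [0, 0, 0, 0, 0, 0, -1]
  ]
}}

```text
t: 12.6
tool_pos: [0.4351, -0.1745, 0.0858]
ee_rot: [0.997, 0.043, 0.071, 0.003]
force: [-0.6, 0.7, 10.0]
width: 0.0002
finger_force: 5.2
```

>>> {"fn": "servo_tool", "kwargs": {
  "rows": [
    [0, 0, -0.05, 0, 0, 0, -1],
    [0, 0, 0, 0, 0, 0, -1],
    [0, 0, 0, 0, 0, 0, -1],
    [0, 0, 0, 0, 0, 0, -1],
    [0, 0, 0, 0, 0, 0, -1],
    [0, 0, 0, 0, 0, 0, -1],
    [0, 0, 0, 0, 0, 0, -1],
    [0, 0, 0, 0, 0, 0, -1],
    [0, 0, 0, 0, 0, 0, -1],
    [0, 0, 0, 0, 0, 0, -1],
    [0, 0, 0, 0, 0, 0, -1],
    [0, 0, 0, 0, 0, 0, -1],
    [0, 0, 0, 0, 0, 0, -1],
    [0, 0, 0, 0, 0, 0, -1],
    [0, 0, 0, 0, 0, 0, -1],
    [0, 0, 0, 0, 0, 0, -1],
    [0, 0, 0, 0, 0, 0, -1],
    [0, 0, 0, 0, 0, 0, -1],
    [0, 0, 0, 0, 0, 0, -1],
    [0, 0, 0, 0, 0, 0, -1]
  ]
}}

```text
t: 14.6
tool_pos: [0.4352, -0.1745, 0.0857]
ee_rot: [0.997, 0.043, 0.071, 0.003]
force: [-1.6, 1.4, 16.4]
width: 0.0
finger_force: 8.1
```

>>> {"fn": "servo_tool", "kwargs": {
  "rows": [
    [0, 0, 0, 0, 0, 0, -1],
    [0, 0, 0, 0, 0, 0, -1],
    [0, 0, 0, 0, 0, 0, -1],
    [0, 0, 0, 0, 0, 0, -1],
    [0, 0, 0, 0, 0, 0, -1],
    [0, 0, 0, 0, 0, 0, -1],
    [0, 0, 0, 0, 0, 0, -1],
    [0, 0, 0, 0, 0, 0, -1]
  ]
}}

```text
t: 15.4
tool_pos: [0.4352, -0.1745, 0.0857]
ee_rot: [0.997, 0.043, 0.071, 0.003]
force: [-2.3, 0.9, 16.2]
width: 0.0002
finger_force: 8.1
```

>>> {"fn": "servo_tool", "kwargs": {
  "rows": [
    [0, 0, 0.5, 0, 0, 0, -1],
    [0, 0, 2, 0, 0, 0, -1],
    [0, 0, 4, 0, 0, 0, -1],
    [-4, 0, 4, 0, 0, 0, -1],
    [-3, 0, 0, 0, 0, 0, -1],
    [0, 0, 0, 0, 0, 0, -1],
    [0, 0, 0, 0, 0, 0, -1],
    [0, 0, 0, 0, 0, 0, -1],
    [0, 0, 0, 0, 0, 0, -1]
  ]
}}

```text
t: 16.3
tool_pos: [0.3696, -0.1741, 0.1845]
ee_rot: [0.997, 0.044, 0.069, 0.003]
force: [0.2, 0.6, 0.3]
width: -0.0001
finger_force: 0.0
```

Run:
```python
from h import *
from rig import bot,viewer,order
f=grab("top",bot,viewer); g=pickle.load(open("top.pkl","rb")); P=cloud(f);z=P[...,2]
m=((z>.12)&(z<.15)&(P[...,0]<.5)&(P[...,1]>.05)).astype(np.uint8)
n,l,st,ce=cv2.connectedComponentsWithStats(m)
for i in range(1,n):
    if st[i,4]>15: print("head",st[i],np.median(P[l==i][:,2]).round(4))
w=grab("wrist",bot,viewer); print(bot.get_state()["tool_pos"]); c=np.array([0.13896,0.011256,0.024745]); Q=cloud(w); h=Q[...,2]-Q[...,:2]@c[:2]-c[2]
for nm,p,r in(("zero",(.435,-.1745),.006),("rk far",(.458,-.316),.003),("rk near",(.428,-.317),.003)):
    k=np.hypot(Q[...,0]-p[0],Q[...,1]-p[1])<r; print(nm,k.sum(),np.median(h[k]))
d=cv2.absdiff(f["frame"],g["frame"]).max(-1); cv2.imwrite("pics/fin.png",np.hstack([f["frame"][:,60:460],cv2.cvtColor(np.clip(d.astype(int)*4,0,255).astype(np.uint8),cv2.COLOR_GRAY2BGR)[:,60:460]]))
```

```text
head [235 267  18  19 260] 0.1319
head [198 272  10  11  85] 0.1391
[ 0.36945742 -0.1741012   0.18449145]
zero 179 0.006432114969579284
rk far 43 0.003963199934281108
rk near 37 0.00957695090959269
```

View pics/fin.png

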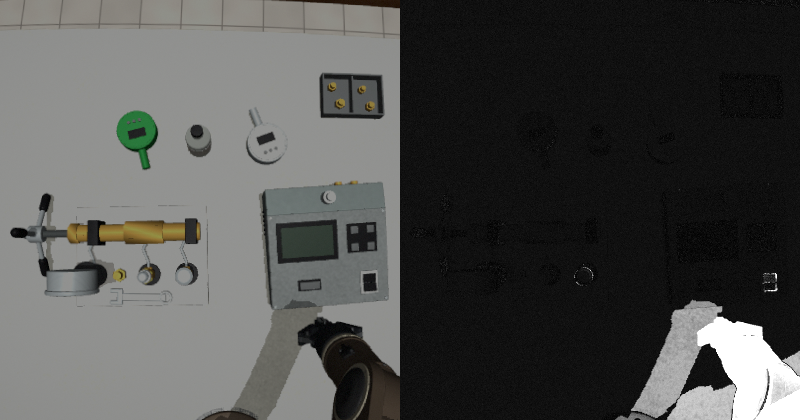

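The difference image shows only the vent head (184,275 in the left half) and the rocker (370,282) changed. Nothing else has shifted, and the arm is clear.

```bash
python3 -c "
from rig import bot,viewer,order
print(order.finish_job())"
```

```text
the job is handed in; nothing more can be done
None
```

The job is handed in: the rocker is on, the vent is fully in, and the zero key was held down for about 2.8 s and released, in that order; the last camera check showed nothing else moved.

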